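Release and stow the punch die

TASK

Free the die in the sloping binding punch: its red clamp knob has a left-hand thread, so turn it clockwise until the clamp's tooth has lifted clear out of the die's groove. Then slide the die sideways along the deck, away from the knob, out from under the clamp, and set it down gently, flat with its handle up, inside the empty yellow tray. Leave the clamp loosened and do not disturb the other things on the table.

Things in the scene. Friction and masses are not known exactly. Their poses are not given: they have to be found in the camera images.
- deck: Sloping aluminium deck of the fixed grey punch. Origin on its surface, 120 mm above the table; x points up the slope (away from the robot), y to the left along the machine, z is its normal, leaning 0.55 rad from vertical towards the robot. Surface x -80 to 75, y -160 to 160 mm. Low edge: fence 10 mm high at x -72 to -60. Blue head 26 mm high at x 75 to 120. The left end is open.
- knob (a joint): Turn of the red knob (rad) about the deck's normal. Grows, and loosens, when turned CLOCKWISE seen from above. 0 is tight, 3.3 the far stop; starts at 0 to 0.5. It lifts knob and clamp 3 mm per rad along the normal; the tooth clears the die at about 1.95, 2.4 or more gives good room. Stays where it is left; needs about 0.15 N m.
- knob_grip (a point): Middle of the red knob's wing: an upright bar 64 mm long (this frame's x), 16 mm thick (y), 28 mm high (z), to be pinched across the 16 mm. z is the turning axis, the deck's normal, at deck x -30, y -120 mm. This point is 56 mm above the deck at knob 0 and rises with the knob. Under the wing is a neck 22 mm thick and, 13 mm below the wing, the clamp bar.
- clamp_tip (a point): Middle of the tooth's lower face under the tip of the steel clamp bar. The bar, 32 mm wide (deck x), 10 mm thick, its underside 19 mm above the deck at knob 0, runs along deck y from -142 to -34 mm; it rises with the knob but does not turn. The tooth, 8 mm thick, is at deck y -41 mm and reaches down to 12.2 mm above the deck at knob 0.
- die: Die to be moved: steel plate 60 (x) by 150 (y) by 18 mm (z), 0.4 to 0.8 kg, with a black handle bar in the middle of its top, 22 mm wide (x), 80 mm long (y), 18 to 52 mm above the underside. Origin: centre of the underside, z to the handle side. Starts on the deck, aligned with it, at deck x -30, y 20 mm, against the fence.
- die_groove (a point): Middle of the floor of the groove across the die's top, 61 mm from its origin towards -y: 12 mm wide, 6 mm deep. The clamp's tooth sits in it at the start, and the die's -y end lies 21 mm under the clamp bar: slide the die at least that far along deck +y before lifting it.
- tray: The empty yellow tray, fixed; it may be the nearer or the farther of the two trays on the left. Origin at the centre of its underside, z up. Outside 98 (x) by 188 (y) by 22 mm high, walls 4 mm, inner floor 4 mm above the table, black mat. The die lies in it lengthwise, either way round.
- full_tray: Identical tray, fixed, with the spare die lying in it.
- spare_die: Loose spare die in the other tray, like the die but with a blue handle. Must stay.
- tin: Loose paint tin, 76 mm diameter, 100 mm high, on the right. Origin at its underside. Must stay.
- tape: Loose roll of orange tape lying flat, 100 mm diameter, 48 mm high. Must stay.
- stapler: Loose black stapler, 150 by 40 by 47 mm. Must stay.
- mug: Loose blue mug, 80 mm diameter, 90 mm high, at the far left. Must stay.
- screwdriver: Loose screwdriver with green handle, 190 mm long, near the robot on the right. Must stay.
Things that resemble listed ones, but are neither listed nor needed, are in the scene too. Leave any green or pink look-alike of the die alone.

How it is judged:
By the outcome, as a careful person would: the job done as asked, in the order asked, and still so for the second after the job is handed in, with the robot touching nothing.
It also fails if it takes over 72 s, if anything falls off the work surface, if the arm or the gripper's body presses on something with over 40 N, if the wrist force passes 120 N, or if a joint passes its speed limit or range.

ROBOT

A 7-joint arm with a two-finger parallel gripper is mounted at the origin on the work surface. World frame = base frame: x ahead of the robot, y to its left, z up, the work surface at z = 0. Lengths are in mm, angles in rad, forces in N, time in s.
With the tool pointing down it reaches from about 425 to 975 mm from the base axis. Payload 16.7 kg.
Tool frame: the origin (TCP) lies on the centre line of the jaws, within the pads' length; the fingertips stand arm.finger_overhang ahead of it and the grasp point (between the pads) lies 6 mm ahead of it (arm.finger_overhang is the distance from the TCP to the fingertips, in mm); z points along the fingers, y is the direction in which the jaws open and shut (so a half turn about z gives the same grasp; the last joint's range is limited). The gripper opens to 85 mm and grips with 20 to 120 N. Pads are 22 mm wide; open, the fingers measure 114 mm over their backs; the gripper's body (76 mm by 85 mm) begins 54 mm behind the grasp point. The pads swing forward as they close: fully open they stand 13 mm farther back than shut.
Start: joints at [1.105, 0.426, 0.074, 1.606, -0.034, 1.111, -0.067], TCP at [209.607, -641.594, 256.302] pointing down, gripper open.
Joint ranges: [-2.85, 2.85], [-0.5, 2.14], [-1.23, 1.37], [0.21, 2.46], [-1.02, 4.16], [0.16, 2.05], [-2.73, 2.73]. Speed limits (rad/s): [1.89, 1.89, 2.39, 2.39, 3.01, 3.01, 3.01].

INTERFACE

Orientations are given as a 3x3 rotation matrix whose columns are the frame's x, y, z axes.
In Python, from workcell import sensors, cams, workorder, finder, arm gives the robot as it stands.
- The arm moves only by the shell command python3 -m jog 'ROWS'. ROWS is JSON, one flat list of numbers, 7 for each row, row after row: the turn, a rotation vector about the tool's x, y, z in degrees, then the shift along the tool's x, y, z in m, then the closure, from 0 (fully open) to 1 (shut). A call has 1 to 20 rows; each row is the pose to reach, as a shift and turn from the pose commanded when the call began, along the tool's axes at that moment; what a row does not reach only later rows make up. A row lasts 1/12 s, in which the tool goes at most 41.7 mm and 7.16 degrees, less where a joint would pass 70% of its speed; a pose out of reach is approached as far as the arm can. A call with a gripper value outside its range is refused whole. The fingers move at their own pace and stop on an object; the grip force is fixed at half the most. Time passes only in rows, so rows that repeat a pose let the fingers close. It gives the time, the measured TCP pose, the force and the opening at its end, in the units of the state.
- sensors.state(): the state, without advancing time (a new reading comes with each control period).
- cams.grab_frame(name): name is "scene" or "top" or "wrist"; returns (picture, depth): 384x512x3 uint8, red, green, blue; 384x512 float32, mm along the optical axis (not along the pixel's ray), 0 where there is no reading.
- cams.camera_info(name): a dict with "mtx" (3x3 intrinsics, pixels), "k1" (the pictures are not rectified: a ray, as slopes to the right and down, at radius r is drawn at 1 + k1 r^2 times it, then the intrinsics apply), "T" (4x4, takes a point from camera to world coordinates); the wrist camera has in their place "tool_from_camera" (4x4, takes a point from camera to tool coordinates, whose origin is the TCP and whose axes are the flange's). Camera axes: x right, y up, looking along -z (the intrinsics and any distortion apply to the point x, -y, -z); pixel columns grow to the right and rows downward; lengths in mm; the calibration is good to about 2 mm. A picture is of the moment at which its call begins: read the wrist's pose just before it. camera_info takes no time and is no camera call.
- workorder.sign_off(): hands the job in, once; it reports no verdict.
Trained networks look in the newest picture that a camera, given by its name, has taken for a name from the list of things; names that differ only in an ending like _2 or _b are one class to them, and where a whole thing is asked for, a point or a joint stands for the part that bears it (a point fixed in the world has none). Each returns a list of dicts, best first, with "score" (0 to 1); they miss things now and then, are a little off and sometimes report something else, mostly with a low value. They report only what shows in the picture. A call takes as long as a camera call. They do not tell look-alikes from the thing itself.
- finder.spot_in(camera, label): "at" ([column, row] in pixels, amid what is visible of it).
- finder.silhouettes(camera, label): "pixels" (384x512 bool, what is visible of it) and "at" ([column, row] in pixels, amid what is visible of it).
- finder.place_of(camera, label): "at" ([column, row] in pixels: a listed point, or the origin of a listed thing).
The state is a dict: "time": time; "q": joint angles; "joint_velocities": joint speeds; "effort": joint torques, N m; "eef_pos": TCP position; "eef_rot": TCP orientation; "force": force on the tool from outside, world axes, zero at the start; "ft_torque": the same for the moment, N m; "opening": finger opening in mm.
Only numpy, scipy, OpenCV 4.12 (cv2) and the standard library are available. Lean on these libraries where they do the work, as an engineer would, in place of code of your own. Each camera call takes 0.05 s, during which the arm holds its last target. There are 200 camera calls.

## Working session

There is one attempt and no reset: what is moved stays moved. The work goes in short steps, Python scripts to look and compute and a shell command to move; the robot and the scene stay as the last step left them, time stands still between calls to the robot, and variables do not carry over. Pictures are saved under pics/ and viewed, about 8 in all and at most 12, crops included, and the job is handed in when it is done.

```bash
ls; mkdir -p pics
cat > h.py <<'E'
import numpy as np, cv2
from workcell import sensors, cams, workorder, finder, arm
def save(name,fn):
    p,d=cams.grab_frame(name); cv2.imwrite('pics/'+fn,p[:,:,::-1]); return p,d
def T_of(name,st=None):
    ci=cams.camera_info(name)
    if 'T' in ci: return ci,np.array(ci['T'])
    st=st or sensors.state(); T=np.eye(4);T[:3,:3]=st['eef_rot'];T[:3,3]=st['eef_pos']
    return ci,T@np.array(ci['tool_from_camera'])
def ray(name,uv,st=None):
    ci,T=T_of(name,st); K=np.array(ci['mtx'])
    n=cv2.undistortPoints(np.array([[uv]],float),K,np.array([ci['k1'],0,0,0,0.]))[0,0]
    return T,np.array([n[0],-n[1],-1.])
def pt(name,uv,depth,st=None):
    T,r=ray(name,uv,st); return (T@np.append(r*depth,1))[:3]
def cloud(name,d,mask,st=None):
    ci,T=T_of(name,st);K=np.array(ci['mtx'])
    v,u=np.nonzero(mask&(d>0)); n=cv2.undistortPoints(np.stack([u,v],1)[:,None].astype(float),K,np.array([ci['k1'],0,0,0,0.]))[:,0]
    z=d[v,u][:,None]; P=np.hstack([n[:,:1],-n[:,1:],-np.ones((len(n),1))])*z
    return P@T[:3,:3].T+T[:3,3]
E
python3 - <<'E'
from h import *
np.set_printoptions(precision=1,suppress=True)
s=sensors.state();print(s['time'],s['eef_pos'],s['eef_rot'],s['opening'],arm.finger_overhang)
im={}
for c in('scene','top'):
    p,d=save(c,c+'0.png'); im[c]=p
    for l in('die','knob','knob_grip','die_groove','clamp_tip','tray','deck','full_tray','spare_die'):
        r=finder.place_of(c,l) 
        for x in r[:3]:
            u,v=x['at'];uu,vv=int(np.clip(u,0,511)),int(np.clip(v,0,383))
            print(c,l,round(x['score'],2),np.array(x['at']),pt(c,x['at'],d[vv,uu]))
print(sensors.state()['time'])
cv2.imwrite('pics/both.png',np.hstack([im['scene'],im['top']])[:,:,::-1])
E
```

```text
pics
0.0 [ 209.5 -641.3  255.6] [[ 1.   0.3 -0. ]
 [ 0.3 -1.   0. ]
 [-0.  -0.  -1. ]] 85.55805036938689 25.0
scene die 0.77 [119.6 210.3] [ 162.9 -319.9   49.8]
scene die 0.66 [245.1 243.1] [ 564.9 -173.9  120. ]
scene die 0.63 [289.7 152.8] [245.  273.8  45.2]Traceback (most recent call last):
  File "<stdin>", line 8, in <module>
ValueError: it knows: clamp_tip, deck, die, die_groove, full_tray, knob_grip, mug, screwdriver, spare_die, stapler, tape, tin, tray
```

View pics/scene0.png

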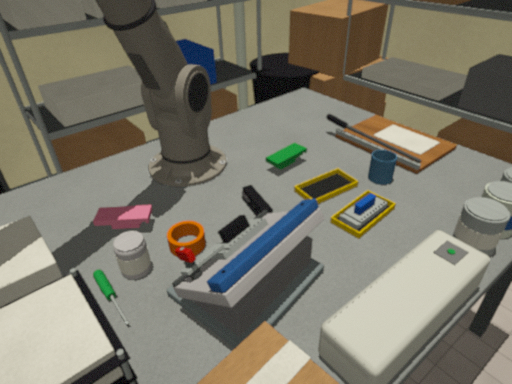

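The scene view shows the punch in the middle, the red knob at (185,255) and the die's black handle at (233,228). The empty tray is the one nearer the robot at (326,186). The full tray is at (363,212).

Run:
```python
from h import *
np.set_printoptions(precision=1,suppress=True)
for c in('scene','top'):
    p,d=save(c,c+'1.png')
    for l in('die','knob_grip','die_groove','clamp_tip','tray','deck','full_tray','spare_die'):
        r=finder.place_of(c,l) 
        for x in r[:3]:
            u,v=x['at'];uu,vv=int(np.clip(u,0,511)),int(np.clip(v,0,383))
            print(c,l,round(x['score'],2),np.array(x['at']),pt(c,x['at'],d[vv,uu]))
print(sensors.state()['time'])
```

```text
scene die 0.86 [120.2 210.1] [ 162.9 -318.2   49.6]
scene die 0.6 [242.6 241.4] [ 558.9 -176.3  122.6]
scene die 0.6 [286.5 150.2] [226.4 275.6  47.1]
scene knob_grip 0.77 [183.  256.1] [ 541.4 -318.3  156.7]
scene knob_grip 0.46 [110.4 297.9] [ 408.7 -456.2    9.9]
scene die_groove 0.76 [295.3 151.2] [253.8 292.6  48.3]
scene die_groove 0.71 [221.2 254.7] [ 563.1 -239.3  124.8]
scene die_groove 0.71 [142.5 215.7] [ 224.  -279.6   45.8]
scene clamp_tip 0.64 [218.2 251.8] [ 553.1 -240.2  126.7]
scene tray 0.71 [324.9 189.7] [436.5 251.1  -1.1]
scene deck 0.71 [241.9 245.3] [ 564.3 -182.9  118.4]
scene deck 0.62 [324.5 185.9] [418.5 269.3  -3.9]
scene full_tray 0.67 [364.1 216.2] [615.2 217.3  18.1]
scene spare_die 0.8 [362.4 210.9] [606.3 218.   31.9]
top die 0.91 [303.4 158.5] [ 515.1 -158.6  151.1]
top die 0.89 [177.6 239.4] [245.1 271.5  49.1]
top die 0.86 [348.8 262. ] [ 173.9 -325.1   47.9]
top knob_grip 0.46 [349.3 152.3] [ 534.  -310.4  168.8]
top knob_grip 0.46 [318.5 154.1] [ 539.2 -214.   120.9]
top die_groove 0.64 [322.1 155.7] [ 531.7 -225.3  128.3]
top die_groove 0.62 [167.1 241.1] [237.9 305.   62.7]
top die_groove 0.56 [331.7 251.8] [ 208.  -264.7   57. ]
top clamp_tip 0.77 [320.7 152.1] [ 543.1 -219.9  133.2]
top tray 0.62 [184.5 187.9] [436.6 263.    2.1]
top deck 0.68 [307.7 147.6] [ 561.  -176.5  124.1]
top deck 0.38 [321.2 154.1] [ 536.9 -222.   130. ]
top full_tray 0.68 [193.8 146.1] [583.7 228.5  44.6]
top spare_die 0.88 [189.1 145. ] [584.7 244.   54.7]
1.0
```

View pics/top1.png

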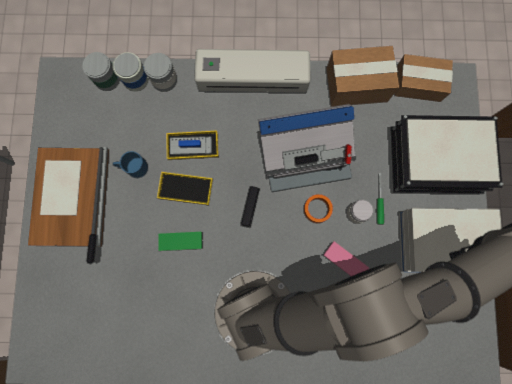

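The top view shows the blue head at (262–352, 113–128) and the red knob at (349,152). The die handle is at (306,159) and the empty tray at (185,188). Next I fit the frames from the coloured regions.

```bash
cat >> h.py <<'E'
def cmask(p,lo,hi,box):
    h=cv2.cvtColor(p,cv2.COLOR_RGB2HSV); m=cv2.inRange(h,lo,hi)>0
    b=np.zeros_like(m); b[box[1]:box[3],box[0]:box[2]]=1; return m&b
E
python3 - <<'E'
from h import *
np.set_printoptions(precision=3,suppress=True)
p,d=cams.grab_frame('top')
m=cmask(p,(100,120,40),(125,255,255),(250,95,365,140)); P=cloud('top',d,m)
c=np.median(P,0); P=P[np.linalg.norm(P-c,axis=1)<200]
# top plane fit
r=cv2.minAreaRect(P[:,:2].astype(np.float32)); print('blue',len(P),P.mean(0),r)
U,S,V=np.linalg.svd(P-P.mean(0),full_matrices=False); print(V,S/len(P)**.5)
y=V[0]*np.sign(V[0,1]); y[2]=0;y/=np.linalg.norm(y); h=np.array([y[1],-y[0],0])
a=.55; n=np.array([0,0,1])*np.cos(a)-h*np.sin(a); x=np.cross(y,n)
R=np.stack([x,y,n],1); print('R',R,'yaw',np.arctan2(h[1],h[0]))
L=P@R; 
print('L pct',np.percentile(L,[1,50,99],axis=0))
top=L[L[:,2]>np.percentile(L[:,2],50)-5]; mid=(np.percentile(top,1,axis=0)+np.percentile(top,99,axis=0))/2
o=R@(mid-[97.5,0,0]); o=o-n*(26+np.median(L[:,2])-mid[2]) ; print('deck origin (blue)',o)
D=np.eye(4);D[:3,:3]=R;D[:3,3]=o;
np.save('D0.npy',D)
for c in('scene','top'):
    p,d=cams.grab_frame(c)
    bx=(170,240,200,270) if c=='scene' else (340,140,358,170)
    for nm,lo,hi in(('red',(0,130,60),(6,255,255)),):
        P=cloud(c,d,cmask(p,lo,hi,bx)); L=(P-o)@R; print(c,nm,len(L),np.percentile(L,[5,50,95],axis=0))
        q=L[L[:,2]>55][:,:2]; w,v=np.linalg.eigh(np.cov(q.T)); print('wing dir',v[:,1],w**.5,q.mean(0))
    bx=(218,210,250,245) if c=='scene' else (285,148,325,170)
    P=cloud(c,d,cmask(p,(0,0,0),(179,255,50),bx)); L=(P-o)@R; L=L[L[:,2]>30]; print(c,'handle',len(L),np.percentile(L,[3,50,97],axis=0))
    if c=='top':
        m=cmask(p,(20,150,80),(35,255,255),(150,165,220,210)); P=cloud(c,d,m);print('tray',cv2.minAreaRect(P[:,:2].astype(np.float32)),np.percentile(P[:,2],[5,50,95]))
ci=cams.camera_info('wrist');print(np.array(ci['tool_from_camera']),np.array(ci['mtx']))
E
```

```text
blue 1240 [ 636.064 -165.417  194.185] ((638.0452880859375, -165.908935546875), (44.98052215576172, 317.87115478515625), 10.804022789001465)
[[-0.184  0.983 -0.001]
 [ 0.856  0.161  0.491]
 [ 0.483  0.09  -0.871]] [91.029 12.835  3.418]
R [[ 0.838 -0.184 -0.514]
 [ 0.157  0.983 -0.096]
 [ 0.523  0.     0.853]] yaw 0.18504863596825
L pct [[ 585.946 -435.064 -155.624]
 [ 608.784 -279.51  -145.154]
 [ 628.905 -125.212 -138.245]]
deck origin (blue) [ 565.693 -178.782  122.617]
scene red 194 [[ -55.284 -134.348   42.542]
 [ -11.342 -129.435   57.356]
 [  -1.731 -121.197   66.951]]
wing dir [-0.999  0.054] [ 4.246 18.874] [ -21.579 -128.252]
scene handle 253 [[-32.63  -23.142  30.75 ]
 [-24.658   8.621  40.495]
 [-21.543  49.207  48.612]]
top red 82 [[ -57.963 -127.227   57.935]
 [ -25.019 -118.002   66.998]
 [  -0.829 -111.515   72.132]]
wing dir [-0.996  0.095] [ 4.858 19.272] [ -28.513 -119.033]
top handle 167 [[-40.879 -15.164  33.158]
 [-27.719  21.572  49.248]
 [-20.123  56.624  55.197]]
tray ((433.62835693359375, 260.6667175292969), (187.55294799804688, 99.0031967163086), 83.03983306884766) [ 1.689 17.861 26.31 ]
[[   0.       0.951    0.309   78.756]
 [   1.      -0.       0.001    0.761]
 [   0.001    0.309   -0.951 -118.706]
 [   0.       0.       0.       1.   ]] [[268.782   0.    252.578]
 [  0.    268.782 192.838]
 [  0.      0.      1.   ]]
```

```bash
cat >> h.py <<'E'
from scipy.spatial.transform import Rotation as Rn
D=np.load('D0.npy') if __import__('os').path.exists('D0.npy') else None
def rel(pos,R,st=None):
    "row (deg, m) from the current measured pose to TCP pos, rotation R"
    st=st or sensors.state(); R0=np.array(st['eef_rot']); 
    return np.r_[np.round(Rn.from_matrix(R0.T@R).as_rotvec(degrees=True),1),np.round(R0.T@(np.array(pos)-st['eef_pos'])/1000,4)]
def deckR(sgn=1,twist=0):
    "tool z=-n, x=+-deck x, twisted by deg about tool z"
    x,y,n=D[:3,:3].T; return np.stack([sgn*x,-sgn*y,-n],1)@Rn.from_euler('z',twist,degrees=True).as_matrix()
def dk(p): return D[:3,:3]@np.array(p,float)+D[:3,3]
def undk(p): return D[:3,:3].T@(np.array(p)-D[:3,3])
E
python3 - <<'E'
from h import *
np.set_printoptions(precision=4,suppress=True)
print([a for a in dir(arm) if a[0]!='_'])
t=dk([-30,-120,57+6+110]);print(t); print(rel(t,deckR(1)),rel(t,deckR(-1)))
E
```

```text
['Unreachable', 'finger_overhang']
[ 473.752  -318.077   254.4227]
[-2.1    31.5     7.3     0.3516 -0.2255  0.0019] [ -46.9      -3.1    -166.3       0.3516   -0.2255    0.0019]
```

```bash
python3 -m jog '[-0.5,8,2,0.09,-0.056,0,0, -1,16,4,0.17,-0.11,0,0, -2,24,6,0.26,-0.17,0,0, -2.1,31.5,7.3,0.3516,-0.2255,0.0019,0, -2.1,31.5,7.3,0.3516,-0.2255,0.0019,0, -2.1,31.5,7.3,0.3516,-0.2255,0.0019,0, -2.1,31.5,7.3,0.3516,-0.2255,0.0019,0, -2.1,31.5,7.3,0.3516,-0.2255,0.0019,0, -2.1,31.5,7.3,0.3516,-0.2255,0.0019,0, -2.1,31.5,7.3,0.3516,-0.2255,0.0019,0, -2.1,31.5,7.3,0.3516,-0.2255,0.0019,0, -2.1,31.5,7.3,0.3516,-0.2255,0.0019,0, -2.1,31.5,7.3,0.3516,-0.2255,0.0019,0, -2.1,31.5,7.3,0.3516,-0.2255,0.0019,0]'
python3 - <<'E'
from h import *
np.set_printoptions(precision=3,suppress=True)
s=sensors.state();print(np.array(s['q']),undk(s['eef_pos']))
p,d=save('wrist','w0.png')
print(finder.place_of('wrist','knob_grip')[:2],finder.place_of('wrist','clamp_tip')[:2])
m=cmask(p,(0,130,60),(6,255,255),(0,0,512,384)); P=cloud('wrist',d,m,s); L=(P-D[:3,3])@D[:3,:3]
L=L[(abs(L[:,0]+30)<50)&(abs(L[:,1]+120)<50)]
print(len(L),np.percentile(L,[2,50,98],axis=0))
q=L[L[:,2]>np.percentile(L[:,2],98)-5]; w,v=np.linalg.eigh(np.cov(q[:,:2].T)); print(v[:,1],w**.5,q.mean(0),np.percentile(q,[1,99],axis=0))
E
```

```text
time: 2.32
eef_pos: [473.2, -319.1, 254.4]
eef_rot: [[0.838, 0.182, 0.514], [0.156, -0.983, 0.095], [0.523, 0.001, -0.852]]
force: [0.3, -0.5, -0.3]
opening: 85.2
[ 0.969  0.158 -0.289  2.092 -0.655  0.632 -0.211] [ -30.618 -120.939  173.36 ]
[{'at': [251.9, 195.2], 'score': 0.77}] [{'at': [181.8, 183.4], 'score': 0.65}, {'at': [140.9, 155.6], 'score': 0.16}]
1137 [[ -59.539 -131.639   56.262]
 [ -23.892 -122.136   68.677]
 [   0.772 -112.15    70.308]]
[-0.991  0.133] [ 4.567 18.652] [ -28.601 -122.187   68.592] [[ -60.464 -132.37    65.57 ]
 [   0.055 -112.086   70.505]]
```

View pics/w0.png

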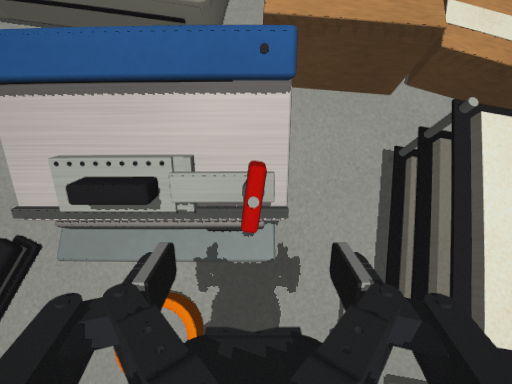

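The wrist view shows the red wing at (255,197), tilted about 8° clockwise, with the clamp bar running left from it to about (172,188). The die handle is at (112,190). I'm descending and gripping the wing.

```bash
python3 -m jog '[0,0,4,0,0.001,0.03,0, 0,0,7.6,0,0.001,0.06,0, 0,0,7.6,0,0.001,0.085,0, 0,0,7.6,0,0.001,0.1,0, 0,0,7.6,0,0.001,0.109,0, 0,0,7.6,0,0.001,0.109,0, 0,0,7.6,0,0.001,0.109,0]'
python3 -m jog '[0,0,0,0,0,0,1, 0,0,0,0,0,0,1, 0,0,0,0,0,0,1, 0,0,0,0,0,0,1, 0,0,0,0,0,0,1, 0,0,0,0,0,0,1, 0,0,0,0,0,0,1, 0,0,0,0,0,0,1]'
python3 - <<'E'
from h import *
s=sensors.state();print(np.round(s['q'],3),undk(s['eef_pos']),s['ft_torque'])
E
```

```text
time: 3.05
eef_pos: [529.7, -309.1, 161.6]
eef_rot: [[0.855, 0.071, 0.514], [0.025, -0.995, 0.096], [0.518, -0.069, -0.852]]
force: [0.3, 0.7, 0.4]
opening: 85.6
time: 3.72
eef_pos: [529.8, -309.3, 162.4]
eef_rot: [[0.854, 0.071, 0.515], [0.025, -0.995, 0.095], [0.519, -0.068, -0.852]]
force: [-13.1, 0.7, 17.7]
opening: 15.3
[ 0.9    0.348 -0.333  2.098 -0.732  0.409 -0.277] [ -29.74142043 -121.69576992   64.94682594] [0.46623539 1.08723282 0.42934284]
```

The grip reads 15.3 mm with 22 N pushing up along the normal, so the tips are probably resting on the neck. I'll reopen, raise 6 mm and regrip.

```bash
python3 -m jog '[0,0,0,0,0,0,0.5, 0,0,0,0,0,-0.003,0.5, 0,0,0,0,0,-0.006,0.5, 0,0,0,0,0,-0.006,1, 0,0,0,0,0,-0.006,1, 0,0,0,0,0,-0.006,1, 0,0,0,0,0,-0.006,1, 0,0,0,0,0,-0.006,1]'
python3 - <<'E'
from h import *
s=sensors.state();print(np.round(s['q'],3),undk(s['eef_pos']),s['ft_torque'])
E
```

```text
time: 4.38
eef_pos: [526.9, -309.8, 166.9]
eef_rot: [[0.854, 0.071, 0.515], [0.025, -0.995, 0.095], [0.519, -0.068, -0.852]]
force: [-4.1, -2.3, 6.8]
opening: 14.8
[ 0.902  0.338 -0.33   2.099 -0.728  0.42  -0.281] [ -29.90952793 -121.60192953   70.26666829] [-0.17006653  0.71941199  0.02337102]
```

```bash
python3 -m jog '[0,0,5,0,0,-0.0003,1, 0,0,10,0,0,-0.0005,1, 0,0,15,0,0,-0.0008,1, 0,0,20,0,0,-0.001,1, 0,0,25,0,0,-0.0013,1, 0,0,30,0,0,-0.0016,1, 0,0,35,0,0,-0.0018,1, 0,0,40,0,0,-0.0021,1, 0,0,40,0,0,-0.0021,1]'
python3 - <<'E'
from h import *
s=sensors.state();print(np.round(s['q'],3),undk(s['eef_pos']),s['ft_torque'])
E
```

```text
time: 5.13
eef_pos: [525.6, -310.9, 168.5]
eef_rot: [[0.696, -0.5, 0.515], [-0.626, -0.775, 0.093], [0.352, -0.387, -0.852]]
force: [-3.5, -6.7, 3.1]
opening: 14.8
[ 0.764  0.321 -0.165  2.107 -0.837  0.454 -0.891] [ -30.27977637 -122.45831709   72.42452907] [-1.10519896  0.986997   -0.64380176]
```

```bash
python3 -m jog '[0,0,5,0,0,-0.0003,1, 0,0,10,0,0,-0.0005,1, 0,0,15,0,0,-0.0008,1, 0,0,20,0,0,-0.001,1, 0,0,25,0,0,-0.0013,1, 0,0,30,0,0,-0.0016,1, 0,0,35,0,0,-0.0018,1, 0,0,40,0,0,-0.0021,1, 0,0,45,0,0,-0.0024,1, 0,0,50,0,0,-0.0026,1, 0,0,55,0,0,-0.0029,1, 0,0,60,0,0,-0.0031,1, 0,0,65,0,0,-0.0034,1, 0,0,70,0,0,-0.0037,1, 0,0,75,0,0,-0.0039,1, 0,0,80,0,0,-0.0042,1, 0,0,80,0,0,-0.0042,1]'
python3 - <<'E'
from h import *
s=sensors.state();print(np.round(s['q'],3),undk(s['eef_pos']),s['ft_torque'])
E
```

```text
time: 6.55
eef_pos: [521.9, -311.7, 171.1]
eef_rot: [[-0.374, -0.773, 0.513], [-0.871, 0.483, 0.093], [-0.319, -0.412, -0.853]]
force: [-11.4, -8.4, -0.4]
opening: 15.1
[ 0.55   0.309  0.091  2.122 -0.964  0.513 -2.178] [ -32.17323006 -122.5654722    76.58816482] [-1.52367504  2.82847884 -0.85008043]
```

```bash
python3 -m jog '[0,0,5,0,0,-0.0003,1, 0,0,10,0,0,-0.0005,1, 0,0,15,0,0,-0.0008,1, 0,0,20,0,0,-0.001,1, 0,0,24,0,0,-0.0013,1, 0,0,24,0,0,-0.0013,1]'
python3 - <<'E'
from h import *
s=sensors.state();print(np.round(s['q'],3),undk(s['eef_pos']),s['ft_torque'])
E
```

```text
time: 7.05
eef_pos: [520.9, -311.4, 171.9]
eef_rot: [[-0.655, -0.555, 0.512], [-0.6, 0.794, 0.093], [-0.459, -0.246, -0.854]]
force: [-15.1, -5.8, 0.1]
opening: 14.9
[ 0.512  0.307  0.137  2.125 -0.981  0.525 -2.581] [ -32.55757865 -122.149786     77.82025166] [-1.2517086   3.24254349 -0.47658679]
```

```bash
python3 -m jog '[0,0,0,0,0,0,0.5, 0,0,0,0,0,0,0, 0,0,0,0,0,0,0, 0,0,0,0,0,-0.01,0, 0,0,0,0,0,-0.035,0, 0,0,0,0,0,-0.065,0, 0,0,0,0,0,-0.09,0, 0,0,0,0,0,-0.1,0, 0,0,0,0,0,-0.1,0]'
python3 - <<'E'
from h import *
np.set_printoptions(precision=4,suppress=True)
s=sensors.state();print(np.round(s['q'],3),undk(s['eef_pos']))
print(rel(dk([-30,20,160]),deckR(1,90)))
print(rel(dk([-30,-20,160]),deckR(1,90)))
for c in ('top','scene'):
    p,d=save(c,c+'2.png')
    bx=(170,235,205,275) if c=='scene' else (335,140,362,170)
    P=cloud(c,d,cmask(p,(0,130,60),(6,255,255),bx)); L=undk(0) if 0 else (P-D[:3,3])@D[:3,:3]; L=L[L[:,2]>50]
    if len(L)>10:
        w,v=np.linalg.eigh(np.cov(L[:,:2].T)); print(c,len(L),v[:,1],np.percentile(L,[2,50,98],axis=0))
E
```

```text
time: 7.8
eef_pos: [470.9, -320.8, 261.5]
eef_rot: [[-0.649, -0.558, 0.518], [-0.605, 0.791, 0.093], [-0.461, -0.253, -0.851]]
force: [0.5, -0.8, -1.0]
opening: 85.7
[ 0.345  0.13   0.4    2.121 -0.797  0.701 -2.726] [ -29.1068 -122.1316  180.7331]
[ -0.3     -0.1    -61.6     -0.0668   0.1256   0.0202]
[ -0.3     -0.1    -61.6     -0.0477   0.0904   0.0204]
top 76 [-0.8709 -0.4914] [[ -55.471  -137.4012   60.8386]
 [ -25.6331 -117.0797   75.4685]
 [  -2.4144 -101.907    81.4162]]
scene 316 [-0.8591 -0.5119] [[ -54.8594 -142.7912   50.8082]
 [ -26.0146 -126.9633   63.2892]
 [  -3.423  -106.6722   74.6363]]
```

```bash
python3 -m jog '[-0.1,0,-7,-0.008,0.015,0.002,0, -0.1,0,-14,-0.016,0.03,0.005,0, -0.2,0,-21,-0.024,0.045,0.007,0, -0.2,0,-28,-0.032,0.06,0.01,0, -0.2,0,-35,-0.04,0.075,0.012,0, -0.3,0,-42,-0.048,0.09,0.014,0, -0.3,0,-49,-0.055,0.105,0.016,0, -0.3,-0.1,-56,-0.062,0.117,0.018,0, -0.3,-0.1,-61.6,-0.0668,0.1256,0.0202,0, -0.3,-0.1,-61.6,-0.0668,0.1256,0.0202,0, -0.3,-0.1,-61.6,-0.0668,0.1256,0.0202,0]'
python3 - <<'E'
from h import *
np.set_printoptions(precision=3,suppress=True)
s=sensors.state();print(np.array(s['q']),undk(s['eef_pos']))
p,d=save('wrist','w1.png')
for l in('die','die_groove','clamp_tip'):
    for x in finder.place_of('wrist',l)[:2]:
        u,v=np.int32(np.clip(x['at'],0,[511,383])); print(l,x,undk(pt('wrist',x['at'],d[v,u],s)))
P=cloud('wrist',d,np.ones(d.shape,bool),s); L=(P-D[:3,3])@D[:3,:3]
dark=cv2.cvtColor(p,cv2.COLOR_RGB2GRAY)[(d>0)]<50
h=L[dark&(abs(L[:,0]+30)<40)&(abs(L[:,1]-20)<60)&(L[:,2]>44)&(L[:,2]<60)];print('handle top',len(h),np.percentile(h,[1,50,99],axis=0))
g=L[(abs(L[:,0]-40)<20)&(abs(L[:,1]-20)<60)];print('deck z',np.median(g[:,2]) if len(g) else 0)
g=L[(abs(L[:,0]+30)<12)&(abs(L[:,1]+80)<15)];print('bar top z',np.median(g[:,2]) if len(g) else 0)
E
```

```text
time: 8.82
eef_pos: [455.1, -177.4, 240.1]
eef_rot: [[0.185, -0.84, 0.51], [-0.983, -0.156, 0.1], [-0.004, -0.52, -0.854]]
force: [0.4, -1.1, -0.3]
opening: 85.7
[ 0.225 -0.034  0.21   2.333 -0.696  0.486 -1.956] [-31.092  21.714 156.837]
die {'at': [253.9, 181.2], 'score': 0.67} [-32.296   4.581  51.102]
die_groove {'at': [253.3, 122.5], 'score': 0.65} [-31.934 -43.731  35.146]
die_groove {'at': [252.5, 179.3], 'score': 0.18} [-31.089   2.928  50.914]
clamp_tip {'at': [255.8, 123.0], 'score': 0.92} [-34.072 -43.417  36.92 ]
handle top 2022 [[-41.963 -22.013  46.337]
 [-31.505  12.629  50.573]
 [-21.218  54.554  52.151]]
deck z 198.65531565904578
bar top z 35.83398339515328
```

View pics/w1.png

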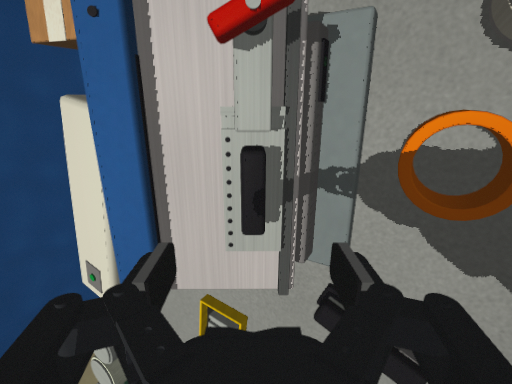

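The wrist view shows the die handle centred at (253,190), the clamp bar tip at (255,122), and the knob turned. The bar top is at about 36 mm, so it has risen about 7–8 mm and the tooth is clear. I'm descending onto the handle.

```bash
python3 -m jog '[0,0,0,0.001,0.0005,0.025,0, 0,0,0,0.002,0.0005,0.055,0, 0,0,0,0.003,0.0005,0.08,0, 0,0,0,0.003,0.0005,0.098,0, 0,0,0,0.003,0.0005,0.107,0, 0,0,0,0.003,0.0005,0.111,0, 0,0,0,0.003,0.0005,0.111,0]'
python3 - <<'E'
from h import *
s=sensors.state();print(np.round(s['q'],3),undk(s['eef_pos']),rel(dk([-31,18,47]),deckR(1,90)))
E
```

```text
time: 9.6
eef_pos: [512.2, -169.9, 143.9]
eef_rot: [[0.184, -0.84, 0.51], [-0.983, -0.154, 0.101], [-0.007, -0.52, -0.854]]
force: [-1.6, -0.7, -0.9]
opening: 85.5
[ 0.665  0.248 -0.336  2.306 -1.004  0.233 -1.656] [-32.29110136  18.61491705  44.80749677] [ 0.2     0.3    -0.2     0.0006 -0.0013 -0.0022]
```

```bash
python3 -m jog '[0,0,0,0.0005,-0.001,-0.002,0.5, 0,0,0,0.0005,-0.001,-0.002,1, 0,0,0,0.0005,-0.001,-0.002,1, 0,0,0,0.0005,-0.001,-0.002,1, 0,0,0,0.0005,-0.001,-0.002,1, 0,0,0,0.0005,-0.001,-0.002,1, 0,0,0,0.0005,-0.001,-0.002,1]'
python3 - <<'E'
from h import *
s=sensors.state();print(np.round(s['q'],3),undk(s['eef_pos']),D[:3,:3].T@s['force'],s['ft_torque'])
E
```

```text
time: 10.18
eef_pos: [511.8, -170.1, 148.2]
eef_rot: [[0.187, -0.839, 0.511], [-0.982, -0.158, 0.099], [-0.002, -0.521, -0.854]]
force: [-6.2, 0.7, 8.0]
opening: 21.1
[ 0.646  0.237 -0.314  2.306 -0.994  0.242 -1.666] [-30.46446786  18.4650509   48.63906192] [-0.88083058  1.87929146  9.97299545] [0.18307985 0.53034614 0.2473673 ]
```

```bash
python3 -m jog '[0,0,0,-0.002,0,-0.0005,1, 0,0,0,-0.006,0,-0.0005,1, 0,0,0,-0.011,-0.0005,-0.0005,1, 0,0,0,-0.016,-0.0005,-0.0005,1, 0,0,0,-0.021,-0.0005,-0.0005,1, 0,0,0,-0.026,-0.0005,-0.0005,1, 0,0,0,-0.031,-0.0005,-0.0005,1, 0,0,0,-0.036,-0.0005,-0.0005,1, 0,0,0,-0.041,-0.0005,-0.0005,1, 0,0,0,-0.045,-0.0005,-0.0005,1, 0,0,0,-0.045,-0.0005,-0.0005,1]'
python3 - <<'E'
from h import *
np.set_printoptions(precision=3,suppress=True)
s=sensors.state();print(np.round(s['q'],3),undk(s['eef_pos']),D[:3,:3].T@s['force'],s['ft_torque'])
p,d=save('wrist','w2.png')
E
```

```text
time: 11.1
eef_pos: [503.4, -125.2, 148.5]
eef_rot: [[0.187, -0.839, 0.511], [-0.982, -0.158, 0.1], [-0.003, -0.52, -0.854]]
force: [0.2, 0.4, -4.9]
opening: 21.1
[ 0.618  0.203 -0.39   2.357 -1.001  0.179 -1.745] [-30.307  64.097  48.904] [-2.301  0.348 -4.341] [-0.21   1.156  0.02 ]
```

View pics/w2.png

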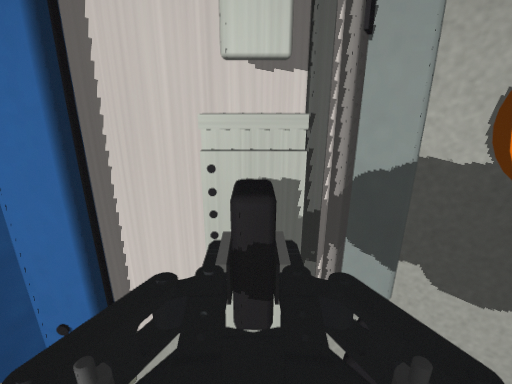

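The view shows the die's end edge at row 113 and the clamp bar's tip at row 58, so the die is well out from under the clamp. I'm lifting along the normal.

```bash
python3 -m jog '[0,0,0,0,0,-0.004,1, 0,0,0,0,0,-0.012,1, 0,0,0,0,0,-0.024,1, 0,0,0,0,0,-0.038,1, 0,0,0,0,0,-0.052,1, 0,0,0,0,0,-0.066,1, 0,0,0,0,0,-0.08,1, 0,0,0,0,0,-0.09,1, 0,0,0,0,0,-0.09,1]'
python3 - <<'E'
from h import *
np.set_printoptions(precision=4,suppress=True)
s=sensors.state();print(np.round(s['q'],3),undk(s['eef_pos']),s['force'])
t=np.array([np.cos(np.radians(83)),np.sin(np.radians(83)),0]); z=np.array([0,0,-1.]); x=-t; R=np.stack([x,np.cross(z,x),z],1)
print(rel([433.6,260.7,190],R))
E
```

```text
time: 11.9
eef_pos: [457.3, -135.9, 227.2]
eef_rot: [[0.185, -0.839, 0.513], [-0.983, -0.157, 0.097], [-0.001, -0.522, -0.853]]
force: [0.2, -0.3, -4.5]
opening: 20.8
[ 0.57  -0.026 -0.242  2.364 -0.724  0.408 -2.014] [-29.4476  62.0924 140.685 ] [ 0.172  -0.3217 -4.5328]
[-31.2      4.9     17.2     -0.3941  -0.023    0.0581]
```

```bash
python3 -m jog '[0,0,0,-0.01,0,0,1, -1,0,0.5,-0.03,-0.001,0.002,1, -3,0.5,2,-0.06,-0.003,0.007,1, -6,1,3,-0.09,-0.005,0.012,1, -9,1.4,5,-0.12,-0.007,0.017,1, -12,1.9,6.6,-0.15,-0.009,0.022,1, -15,2.4,8,-0.18,-0.011,0.027,1, -18,2.8,10,-0.21,-0.013,0.032,1, -21,3.3,11.6,-0.24,-0.015,0.037,1, -24,3.8,13.2,-0.27,-0.016,0.042,1, -27,4.2,15,-0.3,-0.018,0.046,1, -29,4.6,16,-0.33,-0.02,0.05,1, -31.2,4.9,17.2,-0.36,-0.022,0.054,1, -31.2,4.9,17.2,-0.38,-0.023,0.057,1, -31.2,4.9,17.2,-0.394,-0.023,0.058,1, -31.2,4.9,17.2,-0.394,-0.023,0.058,1, -31.2,4.9,17.2,-0.394,-0.023,0.058,1]'
python3 - <<'E'
from h import *
np.set_printoptions(precision=4,suppress=True)
s=sensors.state();print(np.round(s['q'],3),s['force'])
p,d=save('wrist','w3.png')
m=cmask(p,(20,150,60),(35,255,255),(0,0,512,384)); P=cloud('wrist',d,m,s); print(len(P)); P=P[(P[:,0]<510)&(P[:,2]<40)]; print(cv2.minAreaRect(P[:,:2].astype(np.float32)),np.percentile(P,[1,50,99],axis=0))
p,d=save('top','top3.png')
P=cloud('top',d,cmask(p,(20,150,80),(35,255,255),(150,165,220,210)));print(len(P),np.percentile(P,[1,50,99],axis=0))
E
```

```text
time: 13.32
eef_pos: [325.8, 35.2, 258.1]
eef_rot: [[-0.089, -0.996, 0.025], [-0.995, 0.09, 0.046], [-0.048, -0.02, -0.999]]
force: [-0.4, 0.1, -5.0]
opening: 21.1
[ 1.414 -0.495 -1.226  2.262 -0.578  1.118 -2.73 ] [-0.3999  0.1102 -5.0202]
2314
((476.2936096191406, 246.76214599609375), (194.0319061279297, 53.961822509765625), 67.63518524169922) [[417.0455 161.0574   3.2527]
 [458.194  166.5105  15.2088]
 [488.6466 337.0263  24.1384]]
288 [[377.0036 164.4316  -1.2872]
 [435.2453 259.9249  18.2858]
 [490.5669 356.2058  29.4236]]
```

View pics/w3.png

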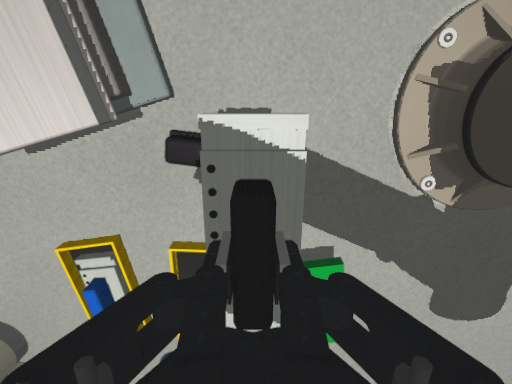

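The arm ran into joint limits (q2, q3, q7) short of the tray. The picture shows the die still held squarely, the empty tray at (188,262) and the full tray at (95,280). I'll move outward and unwind the wrist, using the half-turn alternative.

```bash
python3 -m jog '[0,0,-3,-0.006,-0.013,0,1, 0,0,-9,-0.012,-0.026,0.001,1, 0,0,-15,-0.018,-0.038,0.0015,1, 0,0,-21,-0.025,-0.051,0.002,1, 0,0,-27,-0.03,-0.064,0.0025,1, 0,0,-33,-0.037,-0.077,0.003,1, 0,0,-39,-0.043,-0.09,0.0035,1, 0,0,-45,-0.05,-0.103,0.004,1, 0,0,-51,-0.055,-0.116,0.005,1, 0,0,-57,-0.062,-0.129,0.005,1, 0,0,-63,-0.068,-0.142,0.006,1, 0,0,-69,-0.074,-0.155,0.007,1, 0,0,-75,-0.08,-0.1675,0.007,1, 0,0,-80,-0.08,-0.1675,0.007,1, 0,0,-80,-0.08,-0.1675,0.007,1]'
python3 - <<'E'
from h import *
np.set_printoptions(precision=4,suppress=True)
s=sensors.state();print(np.round(s['q'],3))
a=np.radians(83);t=np.array([np.cos(a),np.sin(a),0]); z=np.array([0,0,-1.]); R=np.stack([t,np.cross(z,t),z],1)
print(rel([434.5,260.5,200],R))
E
```

```text
time: 14.67
eef_pos: [500.4, 102.6, 258.0]
eef_rot: [[0.953, -0.303, 0.022], [-0.303, -0.951, 0.051], [0.005, -0.055, -0.998]]
force: [-1.5, -0.4, -5.7]
opening: 21.3
[ 0.529  0.253 -0.947  1.944  0.196  1.016 -2.378]
[  -2.       -3.     -100.6      -0.111    -0.1271    0.0645]
```

```bash
python3 -m jog '[-0.1,-0.2,-4,-0.004,-0.005,0.001,1, -0.2,-0.4,-10,-0.01,-0.012,0.003,1, -0.4,-0.5,-17,-0.018,-0.02,0.006,1, -0.5,-0.7,-24,-0.026,-0.03,0.01,1, -0.6,-0.9,-31,-0.034,-0.039,0.015,1, -0.8,-1.1,-38,-0.042,-0.048,0.02,1, -0.9,-1.4,-45,-0.05,-0.057,0.024,1, -1,-1.6,-52,-0.058,-0.066,0.03,1, -1.2,-1.8,-59,-0.066,-0.075,0.035,1, -1.3,-2,-66,-0.074,-0.084,0.04,1, -1.5,-2.2,-73,-0.082,-0.093,0.046,1, -1.6,-2.4,-80,-0.09,-0.102,0.052,1, -1.7,-2.6,-87,-0.098,-0.111,0.057,1, -1.9,-2.8,-94,-0.105,-0.12,0.061,1, -2,-3,-100.6,-0.111,-0.127,0.0645,1, -2,-3,-100.6,-0.111,-0.127,0.0645,1, -2,-3,-100.6,-0.111,-0.127,0.0645,1, -2,-3,-100.6,-0.111,-0.127,0.0645,1]'
python3 - <<'E'
from h import *
np.set_printoptions(precision=4,suppress=True)
s=sensors.state();print(np.round(s['q'],3))
a=np.radians(83);t=np.array([np.cos(a),np.sin(a),0]); z=np.array([0,0,-1.]); R=np.stack([t,np.cross(z,t),z],1)
print(rel([434.5,260.5,110],R))
p,d=save('wrist','w4.png')
m=cmask(p,(20,150,60),(35,255,255),(0,0,512,384)); P=cloud('wrist',d,m,s); P=P[(P[:,2]>12)&(P[:,2]<32)]; L=(P-[434.5,260.5,0])@R; L=L[(abs(L[:,0])<110)&(abs(L[:,1])<65)]
print(len(L)); print(np.percentile(L,[1,50,99],axis=0)); b=L[L[:,0]>80]; print('far end',len(b),np.percentile(b,[1,99],axis=0) if len(b) else 0)
E
```

```text
time: 16.17
eef_pos: [435.4, 258.7, 200.3]
eef_rot: [[0.134, 0.991, 0.0], [0.991, -0.134, -0.002], [-0.002, 0.0, -1.0]]
force: [0.1, -0.8, -5.4]
opening: 21.3
[ 0.301  0.453 -1.184  1.985  0.493  1.033 -1.248]
[ 0.      0.1    -0.7     0.0018 -0.0012  0.0903]
628
[[ 70.8519 -49.4571 -24.9537]
 [ 89.9485   0.6031 -23.0056]
 [ 93.1228  47.6261 -13.1905]]
far end 528 [[ 80.127  -49.4571 -24.5836]
 [ 93.1271  47.3934 -13.3805]]
```

View pics/w4.png

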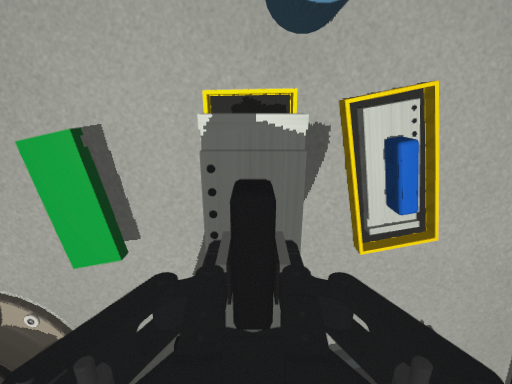

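The tray's far end shows at rows 90–110, columns 204–297, with the die end aligned with it; the edges agree to within 1 mm. I'm descending.

```bash
python3 -m jog '[0,0,-0.3,0.001,-0.0005,0.01,1, 0,0,-0.7,0.0018,-0.001,0.03,1, 0,0,-0.7,0.0018,-0.001,0.05,1, 0,0,-0.7,0.0018,-0.001,0.07,1, 0,0,-0.7,0.0018,-0.001,0.09,1, 0,0,-0.7,0.0018,-0.001,0.105,1, 0,0,-0.7,0.0018,-0.001,0.115,1, 0,0,-0.7,0.0018,-0.001,0.12,1, 0,0,-0.7,0.0018,-0.001,0.12,1, 0,0,-0.7,0.0018,-0.001,0.12,1]'
python3 - <<'E'
from h import *
np.set_printoptions(precision=4,suppress=True)
s=sensors.state();print(np.round(s['q'],3))
a=np.radians(83);t=np.array([np.cos(a),np.sin(a),0]); z=np.array([0,0,-1.]); R=np.stack([t,np.cross(z,t),z],1)
print(rel([434.5,260.5,54],R))
E
```

```text
time: 17.05
eef_pos: [434.9, 260.6, 80.8]
eef_rot: [[0.119, 0.993, 0.001], [0.993, -0.119, -0.002], [-0.002, 0.001, -1.0]]
force: [0.1, -0.0, -4.7]
opening: 20.8
[ 0.143  0.61  -1.016  2.075  0.707  0.851 -1.413]
[ 0.1     0.1     0.1    -0.0001 -0.0004  0.0268]
```

Slow descent to near the floor, watching the force.

```bash
python3 -m jog '[0,0,0,0,0,0.005,1, 0,0,0,0,0,0.01,1, 0,0,0,0,0,0.014,1, 0,0,0,0,0,0.018,1, 0,0,0,0,0,0.021,1, 0,0,0,0,0,0.023,1, 0,0,0,0,0,0.0245,1, 0,0,0,0,0,0.0255,1, 0,0,0,0,0,0.0255,1, 0,0,0,0,0,0.0255,1]'
python3 -m jog '[0,0,0,0,0,0.0005,1, 0,0,0,0,0,0.001,1, 0,0,0,0,0,0.001,1, 0,0,0,0,0,0.001,1]'
```

```text
time: 17.88
eef_pos: [434.7, 260.4, 55.0]
eef_rot: [[0.119, 0.993, 0.001], [0.993, -0.119, -0.002], [-0.002, 0.001, -1.0]]
force: [-0.2, -0.4, -6.2]
opening: 20.9
time: 18.22
eef_pos: [434.9, 260.4, 54.7]
eef_rot: [[0.119, 0.993, 0.001], [0.993, -0.119, -0.003], [-0.002, 0.002, -1.0]]
force: [-4.0, -4.8, 14.6]
opening: 21.0
```

Contact at +14.6 N. Releasing and retreating.

```bash
python3 -m jog '[0,0,0,0,0,0,0.85, 0,0,0,0,0,0,0.6, 0,0,0,0,0,0,0.3, 0,0,0,0,0,0,0.2, 0,0,0,0,0,0,0.2, 0,0,0,0,0,-0.01,0.2, 0,0,0,0,0,-0.03,0.2, 0,0,0,0,0,-0.06,0.2, 0,0,0,0,0,-0.09,0.2, 0,0,0,0,0,-0.12,0.2, 0,0,0,-0.04,0,-0.15,0.2, 0,0,0,-0.08,0,-0.18,0.2, 0,0,0,-0.1,0,-0.18,0.2, 0,0,0,-0.1,0,-0.18,0.2]'
python3 - <<'E'
from h import *
np.set_printoptions(precision=2,suppress=True)
s=sensors.state(); print(s['q'])
p,d=save('wrist','w5.png'); t,dt=save('top','top5.png'); sc,ds=save('scene','sc5.png')
a=np.radians(83);tt=np.array([np.cos(a),np.sin(a),0]); z=np.array([0,0,-1.]); R=np.stack([tt,np.cross(z,tt),z],1)
P=cloud('wrist',d,np.ones(d.shape,bool),s); L=(P-[434.5,260.5,0])@R
pl=L[(abs(L[:,0])<80)&(abs(L[:,1])<42)&(abs(L[:,2]+22)<6)]
pl=pl[abs(pl[:,1])>14];print('plate ext',np.percentile(pl,[1,50,99],axis=0))
A=np.c_[pl[:,:2],np.ones(len(pl))]; print('tilt',np.linalg.lstsq(A,pl[:,2],rcond=None)[0])
P=cloud('scene',ds,cmask(sc,(0,130,60),(6,255,255),(170,235,205,275)));L=(P-D[:3,3])@D[:3,:3];L=L[L[:,2]>50]
w,v=np.linalg.eigh(np.cov(L[:,:2].T));print('knob',v[:,1],np.percentile(L[:,2],98))
cv2.imwrite('pics/end.png',np.vstack([np.hstack([cv2.resize(p,(400,300)),cv2.resize(t,(400,300))]),np.hstack([cv2.resize(sc,(400,300)),cv2.resize(sc[150:290,150:400],(400,300))])])[:,:,::-1])
E
```

```text
time: 19.38
eef_pos: [423.3, 155.7, 236.1]
eef_rot: [[0.125, 0.992, 0.003], [0.992, -0.125, -0.006], [-0.006, 0.004, -1.0]]
force: [1.3, 0.8, 0.7]
opening: 68.1
[ 0.58  0.24 -1.19  2.06  0.28  1.01 -0.88]
plate ext [[-73.81 -29.68 -24.99]
 [  6.72  14.25 -23.04]
 [ 72.5   29.99 -16.45]]
tilt [  0.01   0.   -22.7 ]
knob [-0.86 -0.51] 74.4646484262487
```

View pics/end.png

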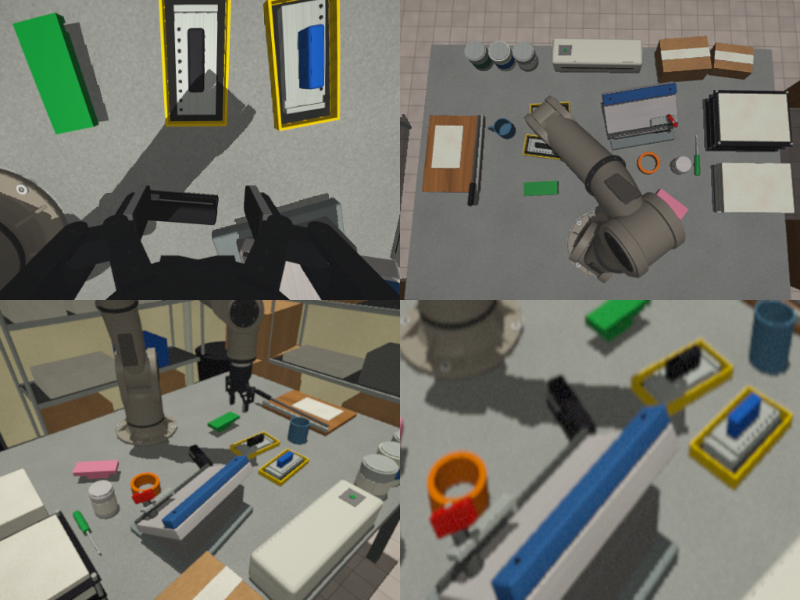

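The die lies flat and centred in the near tray with its handle up. The clamp is still loosened, the other things look undisturbed, and the gripper is clear.

```bash
python3 -c "from workcell import workorder; print(workorder.sign_off())"
```

```text
the job is handed in; nothing more can be done
None
```

The die is free of the punch and lies flat, handle up, in the empty yellow tray, the one nearer the robot. The job was handed in at about 19.5 s of the 72 s allowed.

- **Clamp:** I turned the red knob clockwise about 144°, to roughly 2.6 rad. The wing's new direction and the bar's rise of about 7 mm fit that reading. I estimate the tooth was about 2 mm clear of the die's top. The last look showed the knob still loosened.
- **Slide and placing:** I slid the die 45 mm along the deck, lifted it and set it down with about 15 N contact force. In the last wrist view its plate spanned about -74 to +73 mm by ±30 mm from the tray's centre. It had no meaningful tilt.
- **Other things:** they looked unmoved in the last pictures, judged by eye rather than measured. The gripper was well away from everything at hand-in.

Two things went wrong and were mended on the way:
- **First knob grip:** it pushed back with about 22 N, probably against the neck, so I reopened and regripped 6 mm higher.
- **First move to the tray:** it stopped at joint range limits. I went round by moving outward and unwinding the wrist half a turn, with the die held throughout. Joint 7's last reading there was -2.73, right at its limit; I saw no reading beyond it.

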